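# Clear the probe case and hold its lid open

### The arm

A 6-joint arm with a two-finger parallel gripper is mounted at the origin on the work surface. World frame = base frame: x ahead of the robot, y to its left, z up, the work surface at z = 0. Lengths are in mm, angles in rad, forces in N, time in s.
With the tool pointing down it reaches from about 350 to 975 mm from the base axis. Payload 7.1 kg.
Tool frame: the origin (TCP) lies midway between the tips of the shut fingers; the grasp point (between the pads) lies 19 mm behind it (ctrl.grip_depth is the distance from the TCP to the grasp point, in mm); z points along the fingers, y is the line along which they close (so a half turn about z gives the same grasp; the last joint's range is limited). The gripper opens to 88 mm and grips with 3 to 60 N. Pads are 20 mm wide; open, the fingers measure 115 mm over their backs; the gripper's body (75 mm by 178 mm) begins 61 mm behind the grasp point.
Start: joints at [-1.3, 0.423, 1.63, -0, 1.089, -0.019], TCP at [178.618, -598.916, 222.675] pointing down, gripper open.
Joint ranges: [-3, 3], [-0.9, 2.11], [0.09, 2.58], [-1.31, 4.45], [0.11, 2.69], [-2.54, 2.54]. Speed limits (rad/s): [2.39, 2.39, 3.01, 3.14, 3.14, 3.14].

### API

Orientations are given as a rotation vector (axis times angle).
In Python, from workcell import ctrl, cams gives the robot as it stands.
- The arm moves only by the tool move_arm, never from a script. Its argument "steps" is a list of rows, each a list of 3 entries, a list of its own where there are three numbers: the shift along the tool's x, y, z in units of 25 mm (1.0 is 25 mm), then the turn about the tool's z in units of 5 degrees (1.0 is 5 degrees), then the closure, from 0 (fully open) to 1 (shut). A call has 1 to 20 rows; each row shifts and turns the commanded pose from where the row before left it, along the tool's axes as they then stand; what a row does not reach is not made up. A row lasts 1/12 s, in which the tool goes at most 41.7 mm and 7.16 degrees, less where a joint would pass 70% of its speed; a pose out of reach is approached as far as the arm can. A call is refused whole if a number of a shift passes 1 or a number of a turn 1, either way. A call with a gripper value outside its range is refused whole. The fingers move at their own pace and stop on an object; the grip force is fixed at half the most. Time passes only in rows, so rows that do not move let the fingers close. It gives the time, the measured TCP pose, the force, the opening and the grip force at its end, in the units of the state.
- ctrl.get_obs(): the state, without advancing time (a new reading comes with each control period).
- cams.get_image(name): name is "scene" or "top" or "wrist"; returns a dict with "image" (480x640x3 uint8, red, green, blue), "camera_matrix" (3x3 intrinsics, pixels), "xyz" and "rotation" of the camera in the world; the wrist camera has in their place "mount" (4x4, takes a point from camera to tool coordinates, whose origin is the TCP and whose axes are the flange's). Camera axes: x right, y down, z forward; pixel columns grow to the right and rows downward; lengths in mm; the calibration is good to about 2 mm. The wrist camera is an equidistant fisheye: a pixel r from the principal point sees the ray r / f radians off the axis. A picture is of the moment at which its call begins: read the wrist's pose just before it. There is no depth.
- ctrl.close_job(): hands the job in; it is judged then, once.
Trained networks look in the newest picture that a camera, given by its name, has taken for a name from the list of things; names that differ only in an ending like _2 or _b are one class to them, and where a whole thing is asked for, a point or a joint stands for the part that bears it (a point fixed in the world has none). Each returns a list of dicts, best first, with "p" (0 to 1); they miss things now and then, are a little off and sometimes report something else, mostly with a low value. They report only what shows in the picture. A call takes as long as a camera call. They do not tell look-alikes from the thing itself.
- cams.boxes_of(camera, thing): "rect" ([centre column, centre row, width, height] in pixels, round what is visible of it).
- cams.cut_out(camera, thing): "pixels" (480x640 bool, what is visible of it) and "rect" ([centre column, centre row, width, height] in pixels, round what is visible of it).
The state is a dict: "t": time; "qpos": joint angles; "qvel": joint speeds; "joint_torque": joint torques, N m; "ee_pos": TCP position; "orientation": TCP orientation; "ft_force": force on the tool from outside, world axes, zero at the start; "moment": the same for the moment, N m; "width": finger opening in mm; "grasp_force": force on a finger pad.
Only numpy, scipy, OpenCV 4.12 (cv2) and the standard library are available. Lean on these libraries where they do the work, as an engineer would, in place of code of your own. Each camera call takes 0.05 s, during which the arm holds its last target. There are 200 camera calls.

### The job

Take the steel step block off the probe case's lid and set it down flat, steps up, in the middle of the rubber mat without dropping it. Then raise the case's lid to 60 degrees from shut and keep holding it there so a colleague can pick out a probe: its stay is broken, so it would fall shut; never swing it beyond 75 degrees. Finish while the fingers still hold the lid, and leave the bottle, weld plate and flaw detector where they are.

Things in the scene. Friction and masses are not known exactly. Their poses are not given: they have to be found in the camera images.
- case: Hard case of blue plastic, fixed to the bench, 180 (own x) x 240 (own y) x 85 mm high without lid; with the shut lid its flat top is 105.5 mm above the bench. Origin: centre of its underside, on the bench. Own +x points from handle side to hinge side; the handle side faces roughly to the robot (yaw within 0.35 rad). Foam with probes inside.
- case_lid (a joint): Angle of the case's lid in rad: 0 shut, grows as the handle side rises, stop at 1.85. The hinge runs along the case's y at its far top edge. The lid (flat slab 180 x 240 x 20 mm, about 0.6 kg) has no stay and almost no friction: let go it falls shut.
- lid_handle (a point): Middle of the lid's black handle bar: round, 12 mm thick, 110 long, parallel to the hinge, on two 10 mm arms at its ends, in the lid's plane. Its centre line is 45 mm out from the lid's front edge (free gap 39), 95.5 mm above the bench when shut, free below. It turns with the lid, 225 mm from the hinge along the lid and 10 mm above it, square to the lid. Axes as the case's when shut.
- lid_hinge (a point): Middle of the lid's hinge line, 85.5 mm above the bench and 90 mm along the case's own +x from its centre. Turns with the lid.
- step_block: Steel step block (thickness reference), 100 long (own x) x 30 wide (own y), about 0.41 kg: four steps 25 mm long each, 10, 15, 20 and 25 mm high from its -x end to its +x end. Origin: centre of its underside. Centre of mass 9 mm towards +x. At the start it lies loose, steps up, near the middle of the shut lid.
- mat: Flat black rubber mat fixed to the bench beside the case, 180 (own x) x 160 (own y) x 4 mm thick. Origin: centre of its underside, on the bench. Case and mat may change sides.
- couplant: Bystander: white plastic bottle, 60 mm across, 180 mm high, standing loose. Origin: centre of its underside.
- weld_plate: Bystander: loose dark steel plate 130 x 100 x 8 mm with a weld bead along its middle (11 mm high in all). Origin: centre of its underside.
- detector: Bystander: grey flaw detector with a screen, 60 x 220 x 148 mm high, standing loose at the right. Origin: centre of its underside.
Things that resemble listed ones, but are neither listed nor needed, are in the scene too. Of the things that look like the mat, take the one that is farthest to the robot's right at the start.

How it is judged:
By the outcome, as a careful person would: the job done as asked, in the order asked, and still so for the second after the job is handed in, while the arm keeps its last pose, push and grip.
It also fails if it takes over 64 s, if anything falls off the work surface, if the arm or the gripper's body presses on something with over 40 N, if the wrist force passes 120 N, or if a joint passes its speed limit or range.

## Working session

There is one attempt and no reset: what is moved stays moved. The work goes in short steps, Python scripts to look and compute and a tool call to move; the robot and the scene stay as the last step left them, time stands still between calls to the robot, and variables do not carry over. Pictures are saved under pics/ and viewed, at most 10 in all, crops included, and the job is handed in when it is done.

Besides the shell and the picture viewer there is one more tool, called after "Emit:" as name([rows], argument=value, ...), one row to a line, values as JSON. move_arm: Moves the arm, as the interface text tells. Its arguments: {"type":"object","properties":{"steps":{"type":"array"}},"required":["steps"]}

```bash
mkdir -p pics; ls
python3 - <<'E'
from workcell import ctrl, cams
import cv2,numpy as np
o=ctrl.get_obs()
for k in o: print(k,np.round(o[k],3))
for c in ("scene","top"):
    d=cams.get_image(c); cv2.imwrite(f"pics/{c}0.png",d["image"][:,:,::-1])
    print(c,np.round(d["camera_matrix"],1).tolist(),np.round(d["xyz"],1),np.round(d["rotation"],4).tolist())
    for t in ("case","step_block","mat","lid_handle","couplant","weld_plate","detector"):
        print(t,[(round(b["p"],2),np.round(b["rect"]).tolist()) for b in cams.boxes_of(c,t)])
print(ctrl.get_obs()["t"])
E
```

```text
pics
t 0.0
qpos [-1.3    0.424  1.631 -0.     1.089 -0.019]
qvel [-0.    -0.002  0.002  0.001 -0.001 -0.002]
joint_torque [ 2.0000e-03 -5.4462e+01 -2.7367e+01  6.5000e-02  2.3000e-02 -0.0000e+00]
ee_pos [ 178.472 -598.374  221.88 ]
orientation [-3.107 -0.454  0.   ]
ft_force [-0.095  0.714 -0.758]
moment [-0.027 -0.022 -0.032]
grasp_force 0.0
width 87.973
scene [[586.8, 0.0, 321.5], [0.0, 586.8, 239.4], [0.0, 0.0, 1.0]] [1829.8 -103.2 1022. ] [-1.7473, -1.4896, 0.7879]
case [(0.69, [238.0, 283.0, 108.0, 98.0])]
step_block [(0.73, [224.0, 269.0, 10.0, 27.0]), (0.3, [343.0, 285.0, 71.0, 50.0])]
mat [(0.95, [350.0, 229.0, 62.0, 40.0]), (0.92, [341.0, 285.0, 66.0, 47.0]), (0.3, [235.0, 267.0, 104.0, 68.0])]
lid_handle [(0.94, [234.0, 267.0, 105.0, 69.0])]
couplant [(0.7, [457.0, 251.0, 29.0, 62.0])]
weld_plate [(0.84, [432.0, 236.0, 40.0, 28.0])]
detector [(0.98, [110.0, 288.0, 59.0, 99.0])]
top [[560.9, 0.0, 327.1], [0.0, 560.9, 234.4], [0.0, 0.0, 1.0]] [ 238.7  128.5 1560.4] [-2.1219, 2.1325, -0.1949]
case [(0.95, [430.0, 208.0, 102.0, 95.0])]
step_block [(0.82, [440.0, 192.0, 12.0, 38.0]), (0.69, [434.0, 205.0, 100.0, 93.0])]
mat [(0.87, [324.0, 216.0, 62.0, 66.0]), (0.8, [297.0, 303.0, 67.0, 76.0]), (0.71, [131.0, 256.0, 66.0, 76.0])]
lid_handle [(0.68, [430.0, 208.0, 101.0, 93.0])]
couplant []
weld_plate [(0.89, [214.0, 272.0, 50.0, 58.0])]
detector [(0.8, [542.0, 203.0, 44.0, 91.0])]
0.8
```

View pics/top0.png

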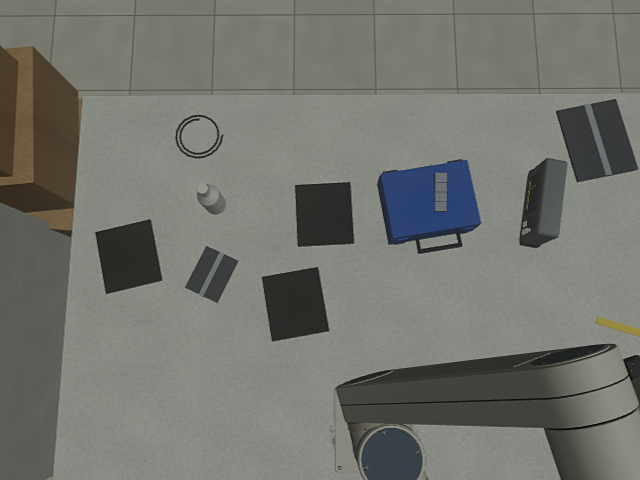

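View pics/scene0.png

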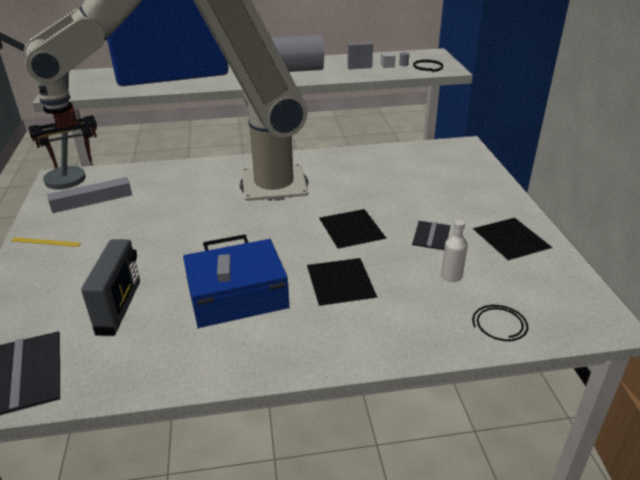

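The top view (up = +x, left = +y) shows the case at (430,205) with its handle at (440,243) towards the robot, and the block at (440,192) lying roughly along the case's x. There are three mats, at (324,214), (296,303) and (129,256). The scene view agrees.

```bash
cat > h.py <<'E'
from workcell import ctrl, cams
import cv2,numpy as np
from scipy.spatial.transform import Rotation as R
def cam(c):
    o=ctrl.get_obs(); d=cams.get_image(c)
    K=d["camera_matrix"]
    if c=="wrist":
        T=np.eye(4);T[:3,:3]=R.from_rotvec(o["orientation"]).as_matrix();T[:3,3]=o["ee_pos"]
        M=T@np.array(d["mount"]); Rm,t=M[:3,:3],M[:3,3]
    else: 
        r=np.array(d["rotation"]);Rm=r if r.shape==(3,3) else R.from_rotvec(r).as_matrix();t=np.array(d["xyz"])
    return dict(img=d["image"],K=np.array(K),R=Rm,t=t,fish=c=="wrist")
def back(C,uv,z):
    uv=np.atleast_2d(uv).astype(float);K=C["K"]
    n=np.c_[(uv[:,0]-K[0,2])/K[0,0],(uv[:,1]-K[1,2])/K[1,1]]
    if C["fish"]:
        a=np.linalg.norm(n,axis=1,keepdims=True)+1e-12
        ray=np.c_[np.sin(a)*n/a,np.cos(a)]
    else: ray=np.c_[n,np.ones(len(n))]
    w=ray@C["R"].T
    return C["t"]+w*((z-C["t"][2])/w[:,2])[:,None]
def proj(C,P):
    p=(np.atleast_2d(P)-C["t"])@C["R"];K=C["K"]
    if C["fish"]:
        r=np.linalg.norm(p[:,:2],axis=1,keepdims=True)+1e-12
        n=p[:,:2]/r*np.arctan2(r,p[:,2:])
    else: n=p[:,:2]/p[:,2:]
    return n@K[:2,:2].T+K[:2,2]
def rect(C,mask,z):
    """min-area rectangle of a mask put on the plane z: centre, sides, angle of long side"""
    cs,_=cv2.findContours(mask.astype(np.uint8),cv2.RETR_EXTERNAL,cv2.CHAIN_APPROX_NONE)
    c=max(cs,key=cv2.contourArea)[:,0]
    w=back(C,c,z)[:,:2].astype(np.float32)
    r=cv2.minAreaRect(w);b=cv2.boxPoints(r)
    e=[b[1]-b[0],b[2]-b[1]];e=max(e,key=np.linalg.norm)
    return np.round(r[0],1),np.round(sorted(r[1]),1),round(np.degrees(np.arctan2(e[1],e[0]))%180,1)
E
python3 - <<'E'
from h import *
for c in ("top","scene"):
    C=cam(c)
    for t,z in (("mat",4),("step_block",123),("case",105.5),("weld_plate",8),("detector",148),("couplant",90)):
        for b in cams.cut_out(c,t): print(c,t,round(b["p"],2),np.round(b["rect"]).tolist(),*rect(C,b["pixels"],z))
    if c=="top": print("lid corners",np.round(back(C,[(379,172),(467,160),(480,222),(389,243)],105.5),0).tolist(), "bar",np.round(back(C,[(420,251),(462,245)],95.5),0).tolist())
E
```

```text
top mat 0.94 [131.0, 256.0, 65.0, 72.0] [466.3 682.5] [160.8 181.8] 13.1
top mat 0.9 [327.0, 215.0, 55.0, 66.0] [584.5 133.5] [159.3 181. ] 3.0
top mat 0.89 [298.0, 302.0, 65.0, 76.0] [331.6 214.9] [163.4 181.4] 10.0
top mat 0.17 [212.0, 200.0, 27.0, 28.0] [631.2 457.8] [ 62.3 102.5] 45.1
top step_block 0.82 [441.0, 191.0, 13.0, 38.0] [ 614.8 -173.3] [ 31.9 104.3] 177.7
top step_block 0.33 [211.0, 199.0, 29.0, 32.0] [600.6 433.3] [59.4 94.8] 45.1
top case 0.86 [428.0, 208.0, 102.0, 98.0] [ 578.1 -147.1] [237.3 257.1] 99.2
top weld_plate 0.8 [213.0, 273.0, 53.0, 54.0] [414.3 446.8] [ 99.  129.2] 155.9
top detector 0.66 [544.0, 204.0, 46.0, 92.0] [ 578.5 -434.2] [101.5 244.1] 169.6
top couplant 0.81 [211.0, 198.0, 24.0, 31.0] [609.7 439.5] [59.1 96.6] 46.4
lid corners [[675.0, -15.0, 106.0], [708.0, -254.0, 106.0], [537.0, -279.0, 106.0], [481.0, -37.0, 106.0]] bar [[461.0, -119.0, 96.0], [477.0, -231.0, 96.0]]
scene mat 0.8 [343.0, 285.0, 71.0, 50.0] [585.  134.2] [161.2 190.1] 2.3
scene mat 0.75 [514.0, 240.0, 84.0, 46.0] [465.3 684. ] [164.8 186.6] 13.9
scene mat 0.6 [351.0, 230.0, 64.0, 38.0] [331.  216.9] [159.8 185.5] 9.0
scene step_block 0.73 [222.0, 268.0, 10.0, 27.0] [ 630.  -175.6] [ 30.7 114.5] 178.5
scene case 0.74 [239.0, 282.0, 106.0, 96.0] [ 638.1 -146.6] [245.  348.3] 9.3
scene case 0.16 [234.0, 266.0, 108.0, 67.0] [ 593.7 -152.8] [240.7 246.8] 9.4
scene weld_plate 0.81 [432.0, 237.0, 37.0, 28.0] [417.6 446.9] [100.5 148.8] 154.3
scene detector 0.97 [111.0, 288.0, 63.0, 98.0] [ 678.5 -437.1] [135.5 355.6] 168.9
scene detector 0.47 [233.0, 268.0, 104.0, 65.0] [ 649.8 -150.1] [228.8 232.6] 9.4
scene couplant 0.58 [457.0, 252.0, 27.0, 60.0] [604.5 448.4] [ 56.3 292.4] 156.3
```

Mat poses agree between the two cameras; the rightmost is at (585,134). Next I'll move the wrist camera over the case.

Emit:
move_arm([
  [[0, 0, -1], 0.93, 0],
  [[0, 0, -1], 0.93, 0],
  [[0, 0, -1], 0.93, 0],
  [[0, 0, -1], 0.93, 0],
  [[0.85, -1, 0], 0, 0],
  [[0.85, -1, 0], 0, 0],
  [[0.85, -1, 0], 0, 0],
  [[0.85, -1, 0], 0, 0],
  [[0.85, -1, 0], 0, 0],
  [[0.85, -1, 0], 0, 0],
  [[0.85, -1, 0], 0, 0],
  [[0.85, -1, 0], 0, 0],
  [[0.85, -1, 0], 0, 0],
  [[0.85, -1, 0], 0, 0],
  [[0.85, -1, 0], 0, 0],
  [[0.85, -1, 0], 0, 0],
  [[0.85, -1, 0], 0, 0],
  [[0.85, -1, 0], 0, 0],
  [[0.85, -1, 0], 0, 0],
  [[0.85, -1, 0], 0, 0],
])

```text
t: 3.17
ee_pos: [533.3, -209.6, 322.8]
orientation: [3.141, -0.055, 0.0]
ft_force: [0.3, -0.5, -0.3]
width: 88.0
grasp_force: 0.0
```

Run:
```python
from h import *
o=ctrl.get_obs();print(o["t"],np.round(o["ee_pos"],1),np.round(o["orientation"],3),np.round(o["qpos"],2))
C=cam("wrist");cv2.imwrite("pics/w1.png",C["img"][:,:,::-1]);print(C["t"],np.round(C["R"],2).tolist(),C["K"].tolist())
for t,z in (("step_block",123),("lid_handle",105.5),("case",105.5)):
    for b in cams.cut_out("wrist",t): print(t,round(b["p"],2),np.round(b["rect"]).tolist(),*rect(C,b["pixels"],z))
```

```text
3.1667 [ 533.3 -209.6  322.8] [ 3.141 -0.055  0.   ] [-0.4   0.25  1.65 -0.    1.25  1.21]
[ 611.4314191  -212.95229593  485.81009   ] [[-0.03, -0.96, -0.29], [-1.0, 0.03, 0.01], [0.0, 0.29, -0.96]] [[371.64829954431775, 0.0, 317.9759438248786], [0.0, 371.64829954431775, 245.47341217711556], [0.0, 0.0, 1.0]]
step_block 0.6 [280.0, 135.0, 36.0, 105.0] [ 616.5 -176.8] [ 31.6 100.9] 179.7
lid_handle 0.68 [263.0, 162.0, 248.0, 239.0] [ 578.3 -156. ] [229.7 241. ] 99.3
case 0.83 [264.0, 162.0, 249.0, 242.0] [ 580.7 -155.5] [233.3 239.6] 99.2
case 0.28 [264.0, 162.0, 251.0, 238.0] [ 578.5 -155.7] [228.4 239.4] 99.1
```

View pics/w1.png

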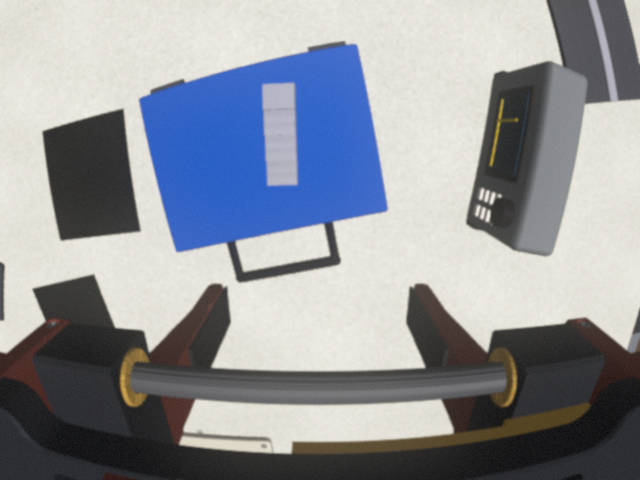

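The wrist view shows the lid with corners (141,97), (357,44), (386,211), (178,251), the bar from (240,278) to (338,262), and the block from (262,84) to (297,186). I'll refine these and zoom in on the block's steps.

Run:
```python
from h import *
from scipy.optimize import least_squares
C=cam("wrist");im=C["img"]
cv2.imwrite("pics/w1c.png",cv2.resize(im[70:200,240:320,::-1],None,fx=4.5,fy=4.5,interpolation=cv2.INTER_CUBIC))
f=im.astype(int);blue=(f[...,2]>f[...,0]+60)
b=cams.cut_out("wrist","step_block")[0]["pixels"]
m=cv2.morphologyEx((blue|b).astype(np.uint8),cv2.MORPH_OPEN,np.ones((5,5)))
cs,_=cv2.findContours(m,cv2.RETR_EXTERNAL,cv2.CHAIN_APPROX_NONE);c=max(cs,key=cv2.contourArea)
q=cv2.approxPolyDP(c,8,True)[:,0];w=back(C,q,105.5);print(q.tolist(),np.round(w,1).tolist())
r=rect(C,m,105.5);print("lid",r)
bar=back(C,[(240,278),(338,262)],95.5);print("bar",np.round(bar,1).tolist(),np.round(bar.mean(0),1))
g=cv2.cvtColor(im,cv2.COLOR_RGB2GRAY)
pts=np.array([np.linspace(279,281,1)])
print(g[78:195,276].tolist())
```

```text
[[355, 44], [139, 98], [176, 249], [385, 209]] [[707.5, -254.2, 105.5], [669.8, -21.8, 105.5], [498.0, -50.2, 105.5], [534.6, -281.7, 105.5]]
lid (array([ 602.3, -152.1]), array([179.3, 237.6]), np.float32(99.2))
bar [[458.0, -119.4, 95.5], [474.0, -231.5, 95.5]] [ 466.  -175.5   95.5]
[99, 101, 104, 120, 150, 172, 182, 182, 184, 185, 184, 186, 183, 184, 183, 182, 184, 182, 184, 186, 184, 183, 184, 183, 185, 185, 183, 183, 179, 169, 163, 171, 175, 175, 178, 177, 179, 183, 184, 185, 185, 185, 183, 183, 180, 179, 181, 182, 180, 183, 183, 183, 184, 185, 184, 184, 181, 178, 177, 175, 176, 179, 178, 182, 182, 184, 183, 185, 181, 180, 178, 179, 177, 180, 182, 183, 184, 185, 184, 184, 185, 181, 174, 175, 176, 176, 179, 179, 180, 182, 186, 181, 182, 183, 181, 181, 181, 181, 183, 179, 182, 184, 184, 184, 182, 170, 146, 116, 99, 95, 96, 97, 94, 95, 92, 98, 97]
```

View pics/w1c.png

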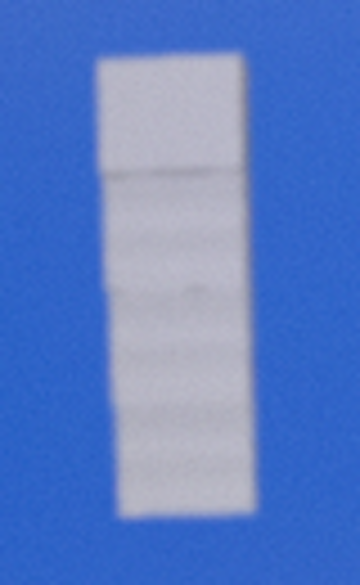

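The tall end points away from the robot (wider, with a riser shadow beneath it), so the block's +x is roughly world +x. Now its exact pose.

Run:
```python
from h import *
C=cam("wrist")
lo=back(C,[(266.2,184.7),(296.9,183.8)],115.5);hi=back(C,[(261.8,82.9),(294,82.2)],130.5)
print(np.round(lo,1).tolist(),np.round(hi,1).tolist())
a,b=lo.mean(0)[:2],hi.mean(0)[:2];d=b-a;print("centre",(a+b)/2,"len",np.linalg.norm(d),"yaw",np.degrees(np.arctan2(d[1],d[0])))
o=ctrl.get_obs();Rt=R.from_rotvec(o["orientation"]).as_matrix();print(np.round(o["ee_pos"],1))
yaw=np.arctan2(d[1],d[0]);g=(a+b)/2+9*d/np.linalg.norm(d);print("grasp",g,"toolx",np.degrees(np.arctan2(Rt[1,0],Rt[0,0])))
print("tool shift/25 to z=140",(Rt.T@(np.r_[g,140]-o["ee_pos"]))/25)
```

```text
[[564.7, -161.3, 115.5], [564.2, -192.3, 115.5]] [[665.2, -164.0, 130.5], [663.8, -194.4, 130.5]]
centre [ 614.46278939 -178.03302223] len 100.13816928950713 yaw -1.3667456935094262
[ 531.6 -211.8  322.7]
grasp [ 623.4602289  -178.24768978] toolx -2.059961731105411
tool shift/25 to z=140 [ 3.62586257 -1.47493796  7.3050329 ]
```

Emit:
move_arm([
  [[0.45, -0.18, 0.91], 0, 0],
  [[0.45, -0.18, 0.91], 0, 0],
  [[0.45, -0.18, 0.91], 0, 0],
  [[0.45, -0.18, 0.91], 0, 0],
  [[0.45, -0.18, 0.91], 0, 0],
  [[0.45, -0.18, 0.91], 0, 0],
  [[0.45, -0.18, 0.91], 0, 0],
  [[0.45, -0.18, 0.91], 0, 0],
  [[0, 0, 0], 0, 0],
  [[0, 0, 0], 0, 0],
  [[0, 0, 0], 0, 0],
])

```text
t: 4.43
ee_pos: [623.3, -179.2, 141.7]
orientation: [3.141, -0.056, 0.001]
ft_force: [0.8, 0.2, 0.4]
width: 87.8
grasp_force: 0.0
```

Emit:
move_arm([
  [[0, -0.03, 0.5], -0.13, 0],
  [[0, 0, 0.5], 0, 0],
  [[0, 0, 0.3], 0, 0],
  [[0, 0, 0], 0, 0],
  [[0, 0, 0], 0, 0],
  [[0, 0, 0], 0, 1],
  [[0, 0, 0], 0, 1],
  [[0, 0, 0], 0, 1],
  [[0, 0, 0], 0, 1],
  [[0, 0, 0], 0, 1],
  [[0, 0, 0], 0, 1],
  [[0, 0, 0], 0, 1],
  [[0, 0, 0], 0, 1],
  [[0, 0, 0], 0, 1],
  [[0, 0, 0], 0, 1],
  [[0, 0, 0], 0, 1],
  [[0, 0, 0], 0, 1],
])

```text
t: 5.85
ee_pos: [623.6, -177.2, 108.2]
orientation: [-3.141, 0.037, 0.0]
ft_force: [-0.2, 1.6, 1.4]
width: 29.1
grasp_force: 30.0
```

Emit:
move_arm([
  [[0, 0, -0.2], 0, 1],
  [[0, 0, -0.4], 0, 1],
  [[0, 0, -0.6], 0, 1],
  [[0, 0, -0.6], 0, 1],
  [[0, 0, -0.4], 0, 1],
  [[0, 0, -0.2], 0, 1],
  [[0, 0, 0], 0, 1],
  [[0, 0, 0], 0, 1],
  [[0, 0, 0], 0, 1],
])

```text
t: 6.6
ee_pos: [623.0, -177.2, 167.4]
orientation: [-3.141, 0.037, 0.002]
ft_force: [0.5, -0.4, -4.3]
width: 30.2
grasp_force: 30.0
```

Run:
```python
from h import *
o=ctrl.get_obs();print(o["t"],np.round(o["ee_pos"],1),np.round(o["ft_force"],1),o["width"],np.round(o["qpos"],2))
C=cam("wrist");cv2.imwrite("pics/w2.png",C["img"][:,:,::-1])
Rt=R.from_rotvec(o["orientation"]).as_matrix()
# mat yaw 2.6: want block centre (9 mm behind grasp along tool x) on mat centre
th=np.arctan2(Rt[1,0],Rt[0,0]);x=Rt[:,0]
p=np.r_[np.array([584.8,133.8])+9*x[:2],155]
print(np.degrees(th),"shift",Rt.T@(p-o["ee_pos"])/25)
```

```text
6.6 [ 623.  -177.2  167.4] [ 0.5 -0.4 -4.3] 30.232669891473055 [-0.3   0.52  1.61 -0.    1.01  1.3 ]
-1.3428013229773212 shift [ -1.45679513 -12.40221044   0.50117826]
```

View pics/w2.png

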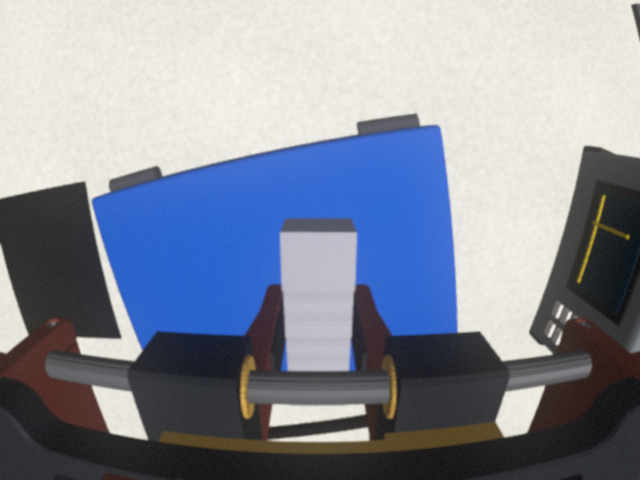

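The block is held level between the fingers at (318,300), tall end away from the robot. Carrying it over the mat.

Emit:
move_arm([
  [[-0.03, -0.3, 0], 0, 1],
  [[-0.06, -0.5, 0], 0, 1],
  [[-0.1, -0.8, 0], 0, 1],
  [[-0.1, -0.9, 0], 0, 1],
  [[-0.11, -0.9, 0], 0, 1],
  [[-0.11, -0.9, 0], 0, 1],
  [[-0.11, -0.9, 0], 0, 1],
  [[-0.11, -0.9, 0], 0, 1],
  [[-0.11, -0.9, 0], 0, 1],
  [[-0.11, -0.9, 0], 0, 1],
  [[-0.11, -0.9, 0], 0, 1],
  [[-0.11, -0.9, 0], 0, 1],
  [[-0.11, -0.9, 0], 0, 1],
  [[-0.11, -0.8, 0], 0, 1],
  [[-0.1, -0.6, 0], 0, 1],
  [[-0.04, -0.3, 0], 0, 1],
  [[0, 0, 0], -0.4, 1],
  [[0, 0, 0], -0.4, 1],
  [[0, 0, 0], 0, 1],
  [[0, 0, 0], 0, 1],
])

```text
t: 8.32
ee_pos: [592.2, 131.1, 168.0]
orientation: [3.141, 0.072, -0.001]
ft_force: [-0.5, 0.3, -3.7]
width: 29.8
grasp_force: 30.0
```

Run:
```python
from h import *
o=ctrl.get_obs();print(o["t"],np.round(o["ee_pos"],1),o["width"])
Rt=R.from_rotvec(o["orientation"]).as_matrix();x=Rt[:,0]
C=cam("wrist");cv2.imwrite("pics/w3.png",C["img"][:,:,::-1])
for b in cams.cut_out("wrist","mat"): print(round(b["p"],2),np.round(b["rect"]).tolist(),*rect(C,b["pixels"],4))
p=np.r_[np.array([584.8,133.8])+9*x[:2],40]
print(np.degrees(np.arctan2(x[1],x[0])),"shift",Rt.T@(p-o["ee_pos"])/25)
```

```text
8.3167 [592.2 131.1 168. ] 29.805996288860452
0.78 [317.0, 227.0, 180.0, 183.0] [584.3 133.3] [161.2 180.6] 2.7
0.66 [287.0, 422.0, 40.0, 42.0] [351.3 155.3] [46.6 65.9] 178.2
2.608618566475713 shift [ 0.0709587  -0.12219858  5.12136501]
```

View pics/w3.png

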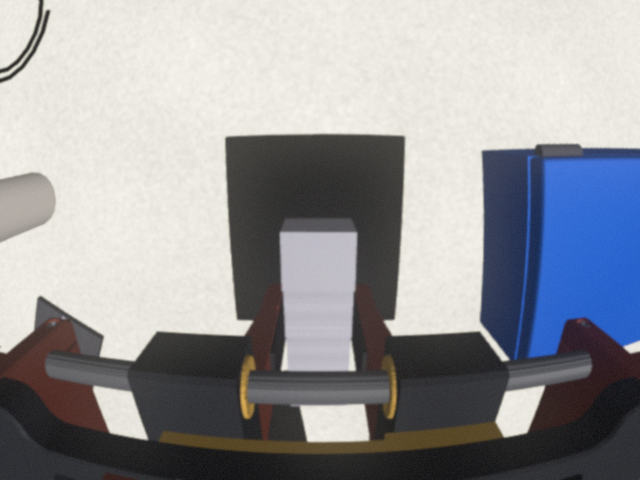

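The wrist view confirms the mat at (584,133), with the block above its middle. Lowering it.

Emit:
move_arm([
  [[0.03, -0.06, 0.3], 0, 1],
  [[0.03, -0.05, 0.6], 0, 1],
  [[0, 0, 0.8], 0, 1],
  [[0, 0, 0.9], 0, 1],
  [[0, 0, 0.9], 0, 1],
  [[0, 0, 0.9], 0, 1],
  [[0, 0, 0.8], 0, 1],
  [[0, 0, 0.5], 0, 1],
  [[0, 0, 0.3], 0, 1],
  [[0, 0, 0], 0, 1],
  [[0, 0, 0], 0, 1],
  [[0, 0, 0], 0, 1],
])

```text
t: 9.42
ee_pos: [594.9, 133.9, 19.2]
orientation: [-3.14, -0.073, -0.003]
ft_force: [0.2, 0.7, -3.4]
width: 29.8
grasp_force: 30.0
```

Emit:
move_arm([
  [[-0.03, 0, 0.2], 0, 1],
  [[0, 0, 0.1], 0, 1],
  [[0, 0, 0.05], 0, 1],
  [[0, 0, 0.05], 0, 1],
  [[0, 0, 0], 0, 1],
  [[0, 0, 0], 0, 1],
  [[0, 0, 0], 0, 1],
])

```text
t: 10.0
ee_pos: [593.2, 133.7, 8.2]
orientation: [-3.141, -0.073, -0.0]
ft_force: [-0.2, -0.2, -3.4]
width: 29.8
grasp_force: 30.0
```

Emit:
move_arm([
  [[0, 0, 0.04], 0, 1],
  [[0, 0, 0.03], 0, 1],
  [[0, 0, 0], 0, 1],
  [[0, 0, 0], 0, 1],
])

```text
t: 10.33
ee_pos: [593.3, 133.7, 6.7]
orientation: [-3.141, -0.073, -0.0]
ft_force: [-0.4, -0.3, -0.1]
width: 29.8
grasp_force: 30.0
```

Emit:
move_arm([
  [[0, 0, 0.02], 0, 1],
  [[0, 0, 0], 0, 1],
  [[0, 0, 0], 0, 1],
  [[0, 0, 0], 0, 1],
])

```text
t: 10.67
ee_pos: [593.3, 133.7, 6.7]
orientation: [-3.141, -0.073, -0.001]
ft_force: [-3.1, -0.9, 5.8]
width: 29.6
grasp_force: 30.0
```

Emit:
move_arm([
  [[0, 0, 0], 0, 0.5],
  [[0, 0, 0], 0, 0.5],
  [[0, 0, 0], 0, 0.5],
  [[0, 0, 0], 0, 0.5],
  [[0, 0, 0], 0, 0.5],
  [[0, 0, -0.3], 0, 0.5],
  [[0, 0, -0.6], 0, 0.5],
  [[0, 0, -0.9], 0, 0.5],
  [[0, 0, -0.9], 0, 0.5],
  [[0, 0, -0.9], 0, 0.5],
  [[0, 0, -0.9], 0, 0.5],
  [[0, 0, -0.9], 0, 0.5],
  [[0, 0, -0.9], 0, 0.5],
  [[0, 0, -0.9], 0, 0.5],
  [[0, 0, -0.8], 0, 0.5],
  [[0, 0, 0], 0, 0.5],
  [[0, 0, 0], 0, 0.5],
  [[0, 0, 0], 0, 0.5],
])

```text
t: 12.17
ee_pos: [592.5, 133.5, 205.3]
orientation: [3.141, 0.073, -0.002]
ft_force: [0.3, -1.1, -0.3]
width: 44.0
grasp_force: 0.0
```

Run:
```python
from h import *
o=ctrl.get_obs();print(o["t"],np.round(o["ee_pos"],1),o["width"],np.round(o["qpos"],2))
C=cam("wrist");cv2.imwrite("pics/w4.png",C["img"][:,:,::-1])
for b in cams.cut_out("wrist","step_block"): print(round(b["p"],2),np.round(b["rect"]).tolist(),*rect(C,b["pixels"],20))
for b in cams.cut_out("wrist","mat"): print(round(b["p"],2),np.round(b["rect"]).tolist(),*rect(C,b["pixels"],4))
Rt=R.from_rotvec(o["orientation"]).as_matrix();x=Rt[:,0]
print(np.degrees(np.arctan2(x[1],x[0])))
```

```text
12.1667 [592.5 133.5 205.3] 43.95470646553558 [0.2  0.42 1.68 0.   1.04 1.73]
0.72 [318.0, 225.0, 32.0, 101.0] [586.9 132.9] [30.2 98.9] 2.2
0.87 [318.0, 221.0, 164.0, 165.0] [584.4 132.8] [162.1 181.2] 2.7
0.55 [9.0, 320.0, 18.0, 43.0] [414.9 594.8] [37.1 76.1] 156.9
2.6549117419157984
```

View pics/w4.png

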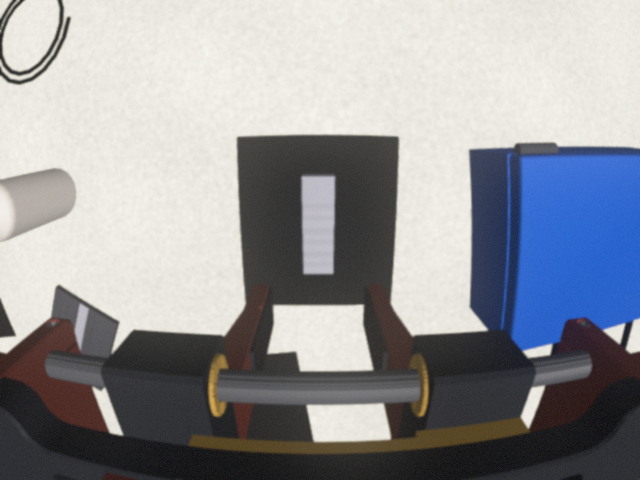

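The block lies flat and centred on the mat (318,225). Turning the tool a quarter turn for the handle.

Emit:
move_arm([
  [[0, 0, 0], -0.97, 0.5],
  [[0, 0, 0], -0.97, 0.5],
  [[0, 0, 0], -0.97, 0.5],
  [[0, 0, 0], -0.97, 0.5],
  [[0, 0, 0], -0.97, 0.5],
  [[0, 0, 0], -0.97, 0.5],
  [[0, 0, 0], -0.97, 0.5],
  [[0, 0, 0], -0.97, 0.5],
  [[0, 0, 0], -0.97, 0.5],
  [[0, 0, 0], -0.97, 0.5],
  [[0, 0, 0], -0.97, 0.5],
  [[0, 0, 0], -0.97, 0.5],
  [[0, 0, 0], -0.97, 0.5],
  [[0, 0, 0], -0.97, 0.5],
  [[0, 0, 0], -0.97, 0.5],
  [[0, 0, 0], -0.97, 0.5],
  [[0, 0, 0], -0.97, 0.5],
  [[0, 0, 0], -0.97, 0.5],
  [[0, 0, 0], -0.97, 0.5],
  [[0, 0, 0], -0.9, 0.5],
])

```text
t: 13.98
ee_pos: [592.6, 133.6, 204.7]
orientation: [-2.028, -2.398, 0.002]
ft_force: [-0.1, 0.1, -0.6]
width: 44.0
grasp_force: 0.0
```

Run:
```python
from h import *
o=ctrl.get_obs();print(o["t"],np.round(o["ee_pos"],1),o["width"],np.round(o["qpos"],2))
Rt=R.from_rotvec(o["orientation"]).as_matrix();x=Rt[:,0]
print(np.degrees(np.arctan2(x[1],x[0])))
print(Rt.T@(np.array([468,-174.3,160])-o["ee_pos"])/25)
```

```text
13.9833 [592.6 133.6 204.7] 44.042438422573106 [0.2  0.42 1.68 0.   1.04 0.04]
99.54401463022104
[-11.31751861  -6.95447955   1.80194968]
```

Emit:
move_arm([
  [[-0.81, -0.5, 0], 0, 0.5],
  [[-0.81, -0.5, 0], 0, 0.5],
  [[-0.81, -0.5, 0], 0, 0.5],
  [[-0.81, -0.5, 0], 0, 0.5],
  [[-0.81, -0.5, 0], 0, 0.5],
  [[-0.81, -0.5, 0], 0, 0.5],
  [[-0.81, -0.5, 0], 0, 0.5],
  [[-0.81, -0.5, 0], 0, 0.5],
  [[-0.81, -0.5, 0], 0, 0.5],
  [[-0.81, -0.5, 0], 0, 0.5],
  [[-0.81, -0.5, 0], 0, 0.5],
  [[-0.81, -0.5, 0], 0, 0.5],
  [[-0.81, -0.5, 0], 0, 0.5],
  [[-0.81, -0.5, 0], 0, 0.5],
  [[0, 0, 0], 0, 0.5],
  [[0, 0, 0], 0, 0.5],
  [[0, 0, 0], 0, 0.5],
])

```text
t: 15.4
ee_pos: [466.2, -174.0, 205.4]
orientation: [-2.034, -2.393, 0.0]
ft_force: [-0.9, 0.4, -0.8]
width: 43.9
grasp_force: 0.0
```

Run:
```python
from h import *
o=ctrl.get_obs();print(o["t"],np.round(o["ee_pos"],1),o["width"],np.round(o["qpos"],2))
C=cam("wrist");im=C["img"].copy()
u=np.array([-np.sin(np.radians(9.2)),np.cos(np.radians(9.2))])
for k in (-55,0,55):
    p=proj(C,np.r_[np.array([468,-174.3])+k*u,95.5])[0];print(k,p);cv2.circle(im,(int(p[0]),int(p[1])),3,(255,0,0),1)
cv2.imwrite("pics/w5.png",im[:,:,::-1])
```

```text
15.4 [ 466.2 -174.   205.4] 43.94611430692146 [-0.38  0.26  1.92  0.    0.96 -0.54]
-55 [320.94129435 307.01516421]
0 [321.24230515 242.05330101]
55 [321.49880357 169.90084742]
```

View pics/w5.png

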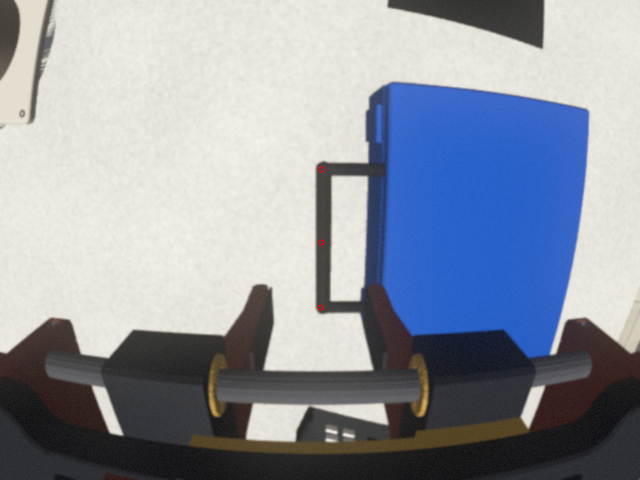

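The predicted handle points (red, 321,242) sit about 3 px left of the real bar (324,242), so the bar is near (470,-174). Descending with the fingers 36 mm open.

Emit:
move_arm([
  [[-0.02, 0.08, 0.5], 0, 0.59],
  [[-0.01, 0.08, 0.8], 0, 0.59],
  [[0, 0, 0.8], 0, 0.59],
  [[0, 0, 0.8], 0, 0.59],
  [[0, 0, 0.4], 0, 0.59],
  [[0, 0, 0], 0, 0.59],
  [[0, 0, 0], 0, 0.59],
])

```text
t: 16.03
ee_pos: [470.5, -173.9, 123.3]
orientation: [-2.032, -2.394, 0.001]
ft_force: [-0.3, 0.4, 0.5]
width: 36.0
grasp_force: 0.0
```

Run:
```python
from h import *
o=ctrl.get_obs();print(o["t"],np.round(o["ee_pos"],1),o["width"])
C=cam("wrist");im=C["img"]
cv2.imwrite("pics/w6.png",im[:,:,::-1])
Rt=R.from_rotvec(o["orientation"]).as_matrix();x=Rt[:,0]
print(np.degrees(np.arctan2(x[1],x[0])))
```

```text
16.0333 [ 470.5 -173.9  123.3] 35.95850042413542
99.35731506839207
```

View pics/w6.png

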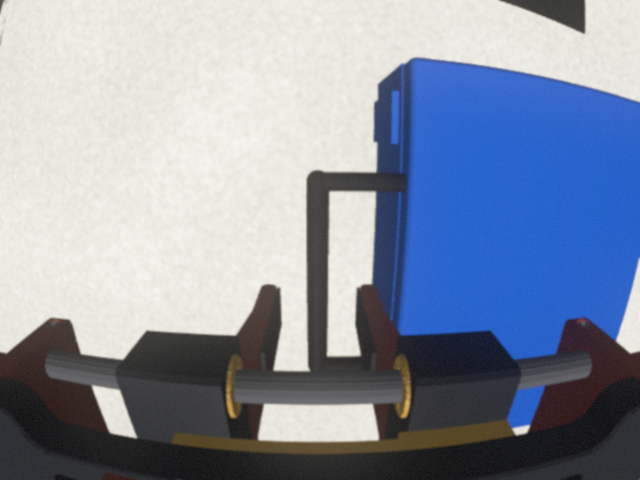

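The bar (318,280) is centred between the fingers, and the inner finger clears the lid edge. Descending and gripping.

Emit:
move_arm([
  [[0, 0, 0.3], 0, 0.59],
  [[0, 0, 0.4], 0, 0.59],
  [[0, 0, 0.4], 0, 0.59],
  [[0, 0, 0.4], 0, 0.59],
  [[0, 0, 0.3], 0, 0.59],
  [[0, 0, 0.07], 0, 0.59],
  [[0, 0, 0], 0, 0.59],
  [[0, 0, 0], 0, 0.59],
])

```text
t: 16.75
ee_pos: [470.3, -174.5, 76.5]
orientation: [-2.034, -2.394, 0.0]
ft_force: [0.3, -0.6, 0.7]
width: 35.7
grasp_force: 0.0
```

Emit:
move_arm([
  [[0, 0, 0], 0, 1],
  [[0, 0, 0], 0, 1],
  [[0, 0, 0], 0, 1],
  [[0, 0, 0], 0, 1],
  [[0, 0, 0], 0, 1],
  [[0, 0, 0], 0, 1],
  [[0, 0, 0], 0, 1],
  [[0, 0, 0], 0, 1],
])

```text
t: 17.42
ee_pos: [470.1, -174.6, 76.9]
orientation: [-2.034, -2.394, 0.001]
ft_force: [-3.1, -1.6, 5.4]
width: 10.9
grasp_force: 30.0
```

Run:
```python
import numpy as np
t=np.radians([0,1,3,6,9,12,15,18,21,24,27,30,33,36,39,42,45,48,51,54,56,58,59,60])
h=-225*np.cos(t)+10*np.sin(t);z=225*np.sin(t)+10*np.cos(t)
print([[[0,round(a/25,2),round(-b/25,2)],0,1] for a,b in zip(np.diff(h),np.diff(z))],(h[-1]-h[0]),z[-1]-z[0])
```

```text
[[[0, np.float64(0.01), np.float64(-0.16)], 0, 1], [[0, np.float64(0.02), np.float64(-0.31)], 0, 1], [[0, np.float64(0.06), np.float64(-0.47)], 0, 1], [[0, np.float64(0.08), np.float64(-0.46)], 0, 1], [[0, np.float64(0.11), np.float64(-0.46)], 0, 1], [[0, np.float64(0.13), np.float64(-0.45)], 0, 1], [[0, np.float64(0.15), np.float64(-0.45)], 0, 1], [[0, np.float64(0.18), np.float64(-0.44)], 0, 1], [[0, np.float64(0.2), np.float64(-0.43)], 0, 1], [[0, np.float64(0.22), np.float64(-0.42)], 0, 1], [[0, np.float64(0.24), np.float64(-0.4)], 0, 1], [[0, np.float64(0.26), np.float64(-0.39)], 0, 1], [[0, np.float64(0.28), np.float64(-0.38)], 0, 1], [[0, np.float64(0.3), np.float64(-0.36)], 0, 1], [[0, np.float64(0.32), np.float64(-0.34)], 0, 1], [[0, np.float64(0.34), np.float64(-0.33)], 0, 1], [[0, np.float64(0.36), np.float64(-0.31)], 0, 1], [[0, np.float64(0.37), np.float64(-0.29)], 0, 1], [[0, np.float64(0.39), np.float64(-0.27)], 0, 1], [[0, np.float64(0.27), np.float64(-0.17)], 0, 1], [[0, np.float64(0.27), np.float64(-0.16)], 0, 1], [[0, np.float64(0.14), np.float64(-0.08)], 0, 1], [[0, np.float64(0.14), np.float64(-0.07)], 0, 1]] 121.16025403784435 189.85571585149867
```

Emit:
move_arm([
  [[0, 0.01, -0.16], 0, 1],
  [[0, 0.02, -0.31], 0, 1],
  [[0, 0.06, -0.47], 0, 1],
  [[0, 0.08, -0.46], 0, 1],
  [[0, 0, 0], 0, 1],
  [[0, 0, 0], 0, 1],
])

```text
t: 17.92
ee_pos: [474.3, -173.9, 112.2]
orientation: [2.034, 2.394, -0.001]
ft_force: [-2.0, -4.9, -2.8]
width: 11.5
grasp_force: 30.0
```

Emit:
move_arm([
  [[0, 0.11, -0.46], 0, 1],
  [[0, 0.13, -0.45], 0, 1],
  [[0, 0.15, -0.45], 0, 1],
  [[0, 0.18, -0.44], 0, 1],
  [[0, 0.2, -0.43], 0, 1],
  [[0, 0.22, -0.42], 0, 1],
  [[0, 0.24, -0.4], 0, 1],
  [[0, 0.26, -0.39], 0, 1],
  [[0, 0, 0], 0, 1],
  [[0, 0, 0], 0, 1],
])

```text
t: 18.75
ee_pos: [509.1, -168.2, 197.9]
orientation: [-2.031, -2.393, 0.006]
ft_force: [-11.1, -6.1, 4.5]
width: 11.3
grasp_force: 30.0
```

Emit:
move_arm([
  [[0, 0.22, -0.38], 0, 1],
  [[0, 0.26, -0.36], 0, 1],
  [[0, 0.32, -0.34], 0, 1],
  [[0, 0.34, -0.33], 0, 1],
  [[0, 0.36, -0.31], 0, 1],
  [[0, 0.37, -0.29], 0, 1],
  [[0, 0, 0], 0, 1],
  [[0, 0, 0], 0, 1],
])

```text
t: 19.42
ee_pos: [556.5, -160.6, 249.9]
orientation: [-2.032, -2.394, 0.004]
ft_force: [-12.6, -4.4, 13.4]
width: 11.0
grasp_force: 30.0
```

Emit:
move_arm([
  [[0, 0.33, -0.31], 0, 1],
  [[0, 0.27, -0.18], 0, 1],
  [[0, 0.25, -0.16], 0, 1],
  [[0, 0.07, -0.06], 0, 1],
  [[0, 0, 0], 0, 1],
  [[0, 0, 0], 0, 1],
  [[0, 0, 0], 0, 1],
])

```text
t: 20.0
ee_pos: [579.8, -156.9, 266.3]
orientation: [2.034, 2.394, -0.001]
ft_force: [-6.5, -3.4, 5.9]
width: 10.8
grasp_force: 30.0
```

Run:
```python
from h import *
o=ctrl.get_obs();print(o["t"],np.round(o["ee_pos"],1),o["width"],np.round(o["ft_force"],1),np.round(o["qpos"],2))
zb=o["ee_pos"][2]+19-85.5
print("angle from z",np.degrees(np.arcsin(zb/225.22))-np.degrees(np.arctan2(10,225)))
c=np.array([603,-152.3])+90*np.array([np.cos(np.radians(9.2)),np.sin(np.radians(9.2))])
h=(o["ee_pos"][:2]-c)@np.array([np.cos(np.radians(9.2)),np.sin(np.radians(9.2))])
print("h",h,"r",np.hypot(h,zb),"angle atan",np.degrees(np.arctan2(zb,-h))-2.54)
C=cam("scene");im=C["img"].copy()
# overlay lid predicted at 55/60/65
ex=np.array([np.cos(np.radians(9.2)),np.sin(np.radians(9.2)),0]);ey=np.array([-ex[1],ex[0],0]);H=np.r_[c,85.5]
for a,col in ((55,(255,0,0)),(60,(0,255,0)),(65,(255,255,0))):
    t=np.radians(a);d=-ex*np.cos(t)+np.array([0,0,np.sin(t)]);n=ex*np.sin(t)+np.array([0,0,np.cos(t)])
    P=[H+s*120*ey+l*d+20*n for s,l in ((-1,0),(-1,180),(1,180),(1,0))]
    cv2.polylines(im,[np.int32(np.round(proj(C,P)*4))],True,col,1,cv2.LINE_AA,2)
cv2.imwrite("pics/s7.png",cv2.resize(im[150:350,150:400,::-1],None,fx=3,fy=3,interpolation=cv2.INTER_CUBIC))
```

```text
20.0 [ 579.8 -156.9  266.3] 10.76014678428364 [-6.5 -3.4  5.9] [-0.28  0.34  1.65 -0.    1.15 -0.45]
angle from z 59.96566603089651
h -113.63286737866272 r 229.84582733451916 angle atan 57.830640989053016
```

View pics/s7.png

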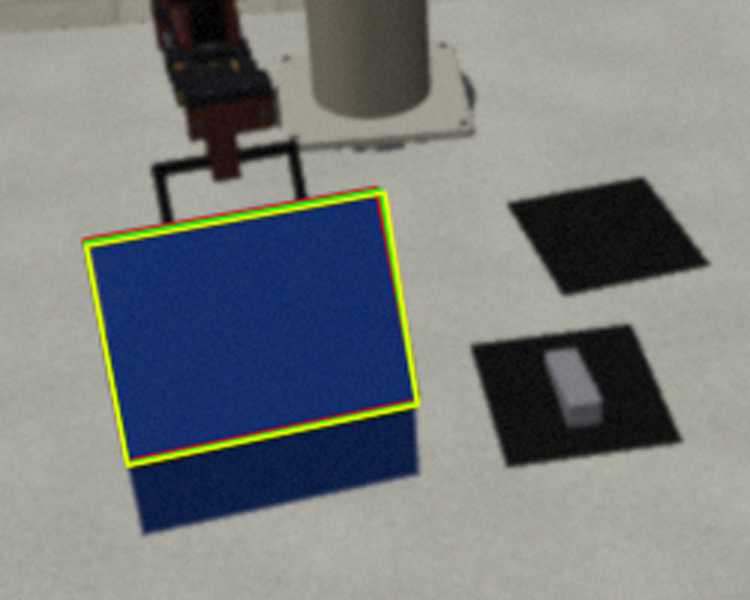

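The scene view shows the block on the right mat and the lid raised and held, but this view can't tell 55° from 65°. I'll check the angle numerically from the lid's edges in the wrist and top cameras.

Run:
```python
from h import *
e=np.radians(9.2);ex=np.array([np.cos(e),np.sin(e),0]);ey=np.array([-ex[1],ex[0],0]);H=np.r_[np.array([603,-152.3])+90*ex[:2],85.5]
zz=np.array([0,0,1.])
def pt(a,s,l,n):
    t=np.radians(a);d=-ex*np.cos(t)+zz*np.sin(t);m=ex*np.sin(t)+zz*np.cos(t)
    return H+np.outer(s,ey)+l*d+n*m
A=np.arange(50,70.1,.5)
for c,segs in (("wrist",[(20,115),(60,115)]),("top",[(60,115),(-115,-60)])):
    C=cam(c);g=cv2.GaussianBlur(C["img"],(0,0),1).astype(float)
    for name,l,n in (("front outer",180,20),("front inner",180,0),("bar out",231,10),("bar in",219,10)):
      for lo,hi in (segs if l==180 else [(15,48),(-48,-15)]):
        s=np.linspace(lo,hi,60);prof=[]
        for a in A:
            p=proj(C,pt(a,s,l,n)).astype(np.float32)
            ok=((p>1)&(p<[638,478])).all(1)
            prof.append(cv2.remap(g.astype(np.float32),p[:,0].copy(),p[:,1].copy(),cv2.INTER_LINEAR)[ok].reshape(-1,3).mean(0) if ok.sum()>20 else [np.nan]*3)
        pr=np.array(prof);gr=np.linalg.norm(np.gradient(pr,axis=0),axis=1)
        p=proj(C,pt(60,s,l,n)).mean(0);q=proj(C,pt(61,s,l,n)).mean(0)
        k=np.argsort(-np.nan_to_num(gr))[:5]
        print(c,name,(lo,hi),"px",np.round(p),"px/deg",round(float(np.linalg.norm(q-p)),2),"peaks",[(A[i],round(gr[i],1)) for i in k], np.round(pr[::10]).astype(int).tolist() if not np.isnan(pr).any() else "")
```

```text
wrist front outer (20, 115) px [404. 159.] px/deg 6.36 peaks [(np.float64(68.0), np.float32(96.6)), (np.float64(68.5), np.float32(84.1)), (np.float64(51.5), np.float32(37.8)), (np.float64(51.0), np.float32(30.3)), (np.float64(57.0), np.float32(29.0))] [[71, 74, 84], [41, 89, 181], [40, 73, 138], [69, 93, 147], [236, 234, 227]]
wrist front outer (60, 115) px [405. 119.] px/deg 6.46 peaks [(np.float64(68.0), np.float32(83.4)), (np.float64(68.5), np.float32(72.1)), (np.float64(51.5), np.float32(37.6)), (np.float64(51.0), np.float32(30.8)), (np.float64(57.0), np.float32(28.9))] [[95, 99, 110], [46, 94, 190], [45, 76, 139], [85, 106, 153], [236, 234, 226]]
wrist front inner (20, 115) px [366. 157.] px/deg 5.75 peaks [(np.float64(57.5), np.float32(39.1)), (np.float64(63.5), np.float32(28.6)), (np.float64(58.0), np.float32(24.1)), (np.float64(57.0), np.float32(22.2)), (np.float64(63.0), np.float32(21.7))] [[90, 89, 93], [70, 73, 82], [41, 86, 173], [35, 69, 136], [60, 87, 144]]
wrist front inner (60, 115) px [367. 118.] px/deg 5.84 peaks [(np.float64(57.5), np.float32(39.2)), (np.float64(63
[... 3349 characters left out ...]
, 79], [91, 92, 84], [118, 118, 109], [81, 82, 75], [93, 94, 86]]
top bar in (15, 48) px [432. 186.] px/deg 1.58 peaks [(np.float64(58.5), np.float32(15.5)), (np.float64(59.0), np.float32(12.6)), (np.float64(58.0), np.float32(12.6)), (np.float64(63.0), np.float32(9.0)), (np.float64(63.5), np.float32(8.9))] [[49, 50, 47], [43, 43, 41], [44, 61, 95], [37, 48, 72], [38, 48, 70]]
top bar in (-48, -15) px [459. 182.] px/deg 1.58 peaks [(np.float64(51.5), np.float32(14.5)), (np.float64(61.0), np.float32(14.0)), (np.float64(61.5), np.float32(12.1)), (np.float64(52.0), np.float32(11.4)), (np.float64(60.5), np.float32(11.3))] [[60, 63, 60], [101, 102, 93], [117, 118, 108], [85, 86, 79], [97, 98, 90]]
```

The wrist and top cameras both put the lid at about 57.3°, and the hinge geometry gives 57.8°. I'll raise it another 2.5°.

Emit:
move_arm([
  [[0, 0.14, -0.09], 0, 1],
  [[0, 0.14, -0.08], 0, 1],
  [[0, 0.06, -0.03], 0, 1],
  [[0, 0, 0], 0, 1],
  [[0, 0, 0], 0, 1],
  [[0, 0, 0], 0, 1],
  [[0, 0, 0], 0, 1],
  [[0, 0, 0], 0, 1],
])

```text
t: 20.82
ee_pos: [588.2, -155.5, 271.0]
orientation: [2.034, 2.394, -0.001]
ft_force: [-4.2, -3.7, 4.8]
width: 10.9
grasp_force: 30.0
```

Run:
```python
from h import *
e=np.radians(9.2);ex=np.array([np.cos(e),np.sin(e),0]);ey=np.array([-ex[1],ex[0],0]);H=np.r_[np.array([603,-152.3])+90*ex[:2],85.5]
zz=np.array([0,0,1.])
def pt(a,s,l,n):
    t=np.radians(a);d=-ex*np.cos(t)+zz*np.sin(t);m=ex*np.sin(t)+zz*np.cos(t)
    return H+np.outer(s,ey)+l*d+n*m
A=np.arange(50,70.1,.5);s=np.linspace(30,115,60)
for c in ("wrist","top"):
    C=cam(c);g=cv2.GaussianBlur(C["img"],(0,0),1).astype(np.float32)
    for n in (20,0):
        pr=np.array([cv2.remap(g,*np.split(proj(C,pt(a,s,180,n)).astype(np.float32),2,1),cv2.INTER_LINEAR).reshape(-1,3).mean(0) for a in A])
        gr=np.linalg.norm(np.gradient(pr,axis=0),axis=1);print(c,n,[(float(A[i]),round(float(gr[i]))) for i in np.argsort(-gr)[:6]])
o=ctrl.get_obs();zb=o["ee_pos"][2]+19-85.5;h=(o["ee_pos"]-H)@ex
print(o["t"],o["ee_pos"],"atan",np.degrees(np.arctan2(zb,-h))-2.54,np.hypot(h,zb),np.round(o["ft_force"],1),o["width"])
C=cam("scene");print("angle from scene block/mat:")
for t,z in (("step_block",24),("mat",4),("couplant",90),("weld_plate",8),("detector",148)):
    for b in cams.cut_out("scene",t)[:2]: print(t,round(b["p"],2),np.round(b["rect"]).tolist(),*rect(C,b["pixels"],z))
```

```text
wrist 20 [(70.0, 150), (69.5, 94), (54.0, 35), (59.5, 32), (53.5, 31), (69.0, 21)]
wrist 0 [(60.0, 38), (66.0, 30), (65.5, 25), (59.5, 23), (60.5, 22), (51.0, 13)]
top 20 [(54.0, 10), (59.5, 10), (60.0, 9), (53.5, 9), (54.5, 8), (60.5, 7)]
top 0 [(54.5, 11), (54.0, 11), (66.0, 10), (60.0, 10), (60.5, 9), (53.5, 9)]
20.9167 [ 588.23793907 -155.54681198  271.05385167] atan 60.267784622630835 229.97054862080438 [-3.6 -3.5  4.8] 10.936573811194869
angle from scene block/mat:
step_block 0.69 [342.0, 281.0, 16.0, 30.0] [602.2 133.1] [ 38.9 110.3] 3.7
mat 0.58 [342.0, 283.0, 68.0, 47.0] [585.9 134.6] [159.6 185.1] 2.9
mat 0.58 [349.0, 228.0, 61.0, 33.0] [331.1 216.7] [162.2 181.9] 9.7
couplant 0.75 [457.0, 251.0, 30.0, 63.0] [605.7 447.6] [ 60.2 295.2] 156.5
weld_plate 0.69 [431.0, 237.0, 39.0, 28.0] [417.5 448.2] [104.6 145.8] 155.2
detector 0.62 [112.0, 289.0, 61.0, 99.0] [ 678.5 -435.1] [130.5 358.3] 170.9
```

```bash
python3 -c "
from workcell import ctrl
print(ctrl.close_job())"
```

```text
the job is handed in; nothing more can be done
None
```

The step block is flat, steps up, in the middle of the rightmost mat; the fingers were holding the lid at about 60° (as measured by camera) when I handed the job in; the bottle, weld plate and detector have not moved.

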